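# Bolt the sealed dry-food bin shut

### The job

Bolt the white dry-food bin shut so that its lid stays pressed down on its rubber seal. The seal holds the lid a little proud, so bear down on the upright black bolt handle while sliding the bolt forward through the steel staple on the front rail; then slide on, leaning the handle gently toward its notch plate, until it drops into the notch, turn it fully down there and let go. Work by feel and never force the bolt or the handle; leave the mug, the shaker and the tin where they stand.

Things in the scene. Friction and masses are not known exactly. Their poses are not given: they have to be found in the camera images.
- bin: White painted dry-food bin, 250 deep (bin x -130 to +120) x 264 wide (y) x 140 mm high with the lid shut; fixed. Origin: on the worktop under it, mid-width, 120 mm before its back. Its -x side is the front, with a fixed wooden rail along the top (x -130 to -60 mm). The wooden lid behind the rail is hinged at the back and carries a steel barrel bolt on its middle line; it shoots toward bin -x.
- bolt_line (a point): Fixed point of the bin where the handle meets the bolt's axis when the lid is shut and the bolt fully drawn back: bin x -25, y 0, z 154 mm. Axes as the bin's. With the lid shut the bolt runs level from here along -x, 14 mm above lid and rail. The barrel is slotted on top; its cheeks rise 9 mm above this axis and end at bin x -73.
- barrel: The bolt's slotted steel barrel on the lid, with bolt and handle in it. Origin on the bolt axis, where the handle stands when fully drawn back; x axis along the bolt, toward the back. It tilts with the lid.
- staple: Steel hoop on the rail that takes the 10 mm bolt; fixed at bin x -111.5. Origin on the rail under its middle. The hoop is 6 mm thick, its passage 14 mm wide, its crown 21 to 27 mm above the rail.
- rail: The fixed front rail; origin mid-top (bin x -95, z 140 mm), axes as the bin's. A steel notch plate stands on it, 14.5 to 19.5 mm off the bolt axis on the bin's -y side, 26 mm high, with an upright notch 12 mm wide between a rear and a front horn. Held by screws in slots, its notch sits anywhere at bin x -81 to -98: its place is not measured, find it by feel (or sight).
- lid (a joint): Lid hinge, rad: 0 = shut, grows as the front rises; axis along bin y at bin x +118, z 140 mm. The springy seal lifts the lid to about 0.045, so that the bolt (then about 10 mm high) strikes the staple's crown. Shutting takes about 8 N down on the handle with the bolt back, 6 N with it forward; at 0 is a rigid stop. Once the bolt is in the staple, the seal lifts the lid back only to about 0.01.
- bolt (a joint): Slide of the bolt to the front, m: 0 = fully back; handle at bin x = -0.025 - value. Starts 0 to 0.012. The round tip meets the staple at 0.043 and is held by it from 0.049; the handle leaves the barrel's slot at 0.0525; the notch's middle lies at 0.056 to 0.073, where the stem has 1.5 mm play either way; travel ends at 0.078. Friction 1.5 N, more while leaning; stays where left.
- handle (a joint): Turn of the handle about the bolt axis, rad: 0 = upright (starts 0 to 0.1), 1.57 = level, pointing to bin -y; fully down is 1.5, its stop. In the barrel's slot it can lean only about 0.35 to 0.5, on a horn of the notch plate 0.75 to 0.9; only in the notch does it go on down, freely. It stays where left (friction 0.06 N m, about 1.5 N at the sleeve).
- handle_grip (a point): Middle of the handle's black sleeve, 42 mm from the bolt axis; z along the handle, away from the bolt axis; x along bin x. The sleeve is round, 14 mm thick, from 25 to 58 mm off the axis; the flat steel stem below it is 9 mm along the bolt. Upright it is pinched from above, one finger before and one behind; held so, lightly, it can also be swung over, turning between the pads.
- handle_end (a point): The rounded free end of the handle, 58 mm from the bolt axis.
- mug: Brown stoneware mug, 78 mm across, 126 mm high, beside the bin. Origin: under its body. A bystander.
- mill: Salt shaker, 44 mm across, 90 mm high. Origin: centre of its underside. A bystander.
- tin: Small food tin, 57 mm across, 72 mm high. Origin: centre of its underside. A bystander.

How it is judged (in metres and radians):
On the way:
1. with the lid pressed down and the handle still up, the bolt is slid across through the staple (value of joint bolt above 0.047 m and value of joint lid below 0.025 rad and value of joint handle below 1 rad), for 0.1 s.
At the end, for the whole second after the job is handed in: The bolt is through the staple (slid at least 52 mm), its handle is down in the keeper's notch (turned at least 1.25 rad), the lid is held down on its seal (within 0.022 rad of shut), and all is at rest (value of joint bolt above 0.052 m and value of joint handle above 1.25 rad and value of joint lid below 0.022 rad and velocity of joint bolt below 0.01 m/s and velocity of joint handle below 0.1 rad/s); the robot touches nothing.
It fails at once if the brown mug is shoved more than 30 mm or knocked over (distance of mug from where it was at the start of the episode above 0.03 m or angle between mug's own z axis and vertical above 0.4 rad).
It fails at once if the salt shaker is shoved more than 30 mm or knocked over (distance of mill from where it was at the start of the episode above 0.03 m or angle between mill's own z axis and vertical above 0.4 rad).
It fails at once if the small tin is shoved more than 30 mm or knocked over (distance of tin from where it was at the start of the episode above 0.03 m or angle between tin's own z axis and vertical above 0.4 rad).
It fails at once if the bolt is rammed or forced against the staple with more than 40 N (contact force between barrel and staple above 40 N).
It fails at once if the handle is forced against the notch plate with more than 40 N (contact force between barrel and rail above 40 N).
It also fails if it takes over 64 s, if anything falls off the work surface, if the arm or the gripper's body presses on something with over 40 N, if the wrist force passes 120 N, or if a joint passes its speed limit or range.

### The arm

A 6-joint arm with a two-finger parallel gripper is mounted at the origin on a cart in front of the work surface, level with it; the furniture and walls round the work are solid. World frame = base frame: x ahead of the robot, y to its left, z up, the work surface at z = 0. Lengths are in mm, angles in rad, forces in N, time in s.
With the tool pointing down it reaches from about 300 to 850 mm from the base axis. Payload 5.4 kg.
Tool frame: the origin (TCP) lies at the very end of the fingers, on their centre line; the grasp point (between the pads) lies 19 mm behind it; z points along the fingers, y is the line along which they close (so a half turn about z gives the same grasp; the last joint's range is limited). The gripper opens to 85 mm and grips with 20 to 120 N. Pads are 22 mm wide; open, the fingers measure 114 mm over their backs; the gripper's body (76 mm by 85 mm) begins 54 mm behind the grasp point. The pads swing forward as they close: fully open they stand 13 mm farther back than shut.
Start: joints at [-1.416, 0.158, 1.597, -0, 1.386, -0.21], TCP at [205.114, -537.154, 231.299] pointing down, gripper open.
Joint ranges: [-2.91, 2.91], [-0.94, 2.29], [0.18, 2.7], [-1.29, 4.43], [0.17, 2.64], [-3, 3]. Speed limits (rad/s): [2.57, 2.57, 3.14, 3.14, 3.14, 3.14].

### API

Orientations are given as a unit quaternion [x, y, z, w].
In Python, from station import readout, optics, job gives the robot as it stands.
- The arm moves only by the tool jog_arm, never from a script. Its argument "steps" is a list of rows, each a list of 5 numbers: the finger opening in cm, from 0 to 8.54, then the shift along the tool's x, y, z in cm, then the turn about the tool's z in units of 5 degrees (1.0 is 5 degrees). A call has 1 to 12 rows; each row is the pose to reach, as a shift and turn from the pose commanded when the call began, along the tool's axes at that moment; what a row does not reach only later rows make up. A row lasts 1/10 s, in which the tool goes at most 50 mm and 8.59 degrees, less where a joint would pass 70% of its speed; a pose out of reach is approached as far as the arm can. A call with a gripper value outside its range is refused whole. The fingers move at their own pace and stop on an object; "newtons" is the grip in N (left out, the last holds). Time passes only in rows, so rows that repeat a pose let the fingers close. It gives the time, the measured TCP pose, the force, the opening and the grip force at its end, in the units of the state.
- readout.read_state(): the state, without advancing time (a new reading comes with each control period).
- optics.grab_frame(name): name is "scene" or "top"; returns a dict with "color" (384x512x3 uint8, red, green, blue), "fx", "fy", "cx", "cy" (pixels), "D" ([k1, k2, p1, p2, k3] as OpenCV has them; the pictures are not rectified), "cam_to_world" (4x4, takes a point from camera to world coordinates). Camera axes: x right, y up, looking along -z (the intrinsics and any distortion apply to the point x, -y, -z); pixel columns grow to the right and rows downward; lengths in mm; the calibration is good to about 2 mm. A picture is of the moment at which its call begins. There is no depth.
- job.sign_off(): hands the job in; it is judged then, once.
The state is a dict: "t": time; "q": joint angles; "qd": joint speeds; "effort": joint torques, N m; "position": TCP position; "orientation": TCP orientation; "ft_force": force on the tool from outside, world axes, zero at the start; "moment": the same for the moment, N m; "gripper_width": opening from 0.0 (shut) to 1.0 (fully open); "gripper_force": force on a finger pad.
Only numpy, scipy, OpenCV 4.12 (cv2) and the standard library are available. Lean on these libraries where they do the work, as an engineer would, in place of code of your own. Each camera call takes 0.05 s, during which the arm holds its last target. There are 200 camera calls.

## Working session

There is one attempt and no reset: what is moved stays moved. The work goes in short steps, Python scripts to look and compute and a tool call to move; the robot and the scene stay as the last step left them, time stands still between calls to the robot, and variables do not carry over. Pictures are saved under pics/ and viewed, at most 10 in all, crops included, and the job is handed in when it is done.

Besides the shell and the picture viewer there is one more tool, called after "Call:" in YAML: its name, and indented under it one key for each argument. jog_arm: Moves the arm, as the interface text tells. Its arguments: {"type":"object","properties":{"steps":{"type":"array"},"newtons":{"type":"number"}},"required":["steps"]}

```bash
mkdir -p pics
cat > h.py <<'E'
import numpy as np, cv2
from station import readout, optics, job
def grab(n,save=None):
    f=optics.grab_frame(n)
    if save: cv2.imwrite(save,f["color"][:,:,::-1])
    return f
def ray(f,u,v):
    K=np.array([[f["fx"],0,f["cx"]],[0,f["fy"],f["cy"]],[0,0,1]],float)
    p=cv2.undistortPoints(np.array([[[u,v]]],float),K,np.array(f["D"],float))[0,0]
    T=np.array(f["cam_to_world"]); d=T[:3,:3]@np.array([p[0],-p[1],-1.]); return T[:3,3],d/np.linalg.norm(d)
def plane(f,u,v,z):
    o,d=ray(f,u,v); return o+d*(z-o[2])/d[2]
def tri(f1,p1,f2,p2):
    o1,d1=ray(f1,*p1);o2,d2=ray(f2,*p2)
    s=np.linalg.lstsq(np.c_[d1,-d2],o2-o1,rcond=None)[0]
    a=o1+s[0]*d1;b=o2+s[1]*d2; return (a+b)/2,np.linalg.norm(a-b)
def proj(f,P):
    K=np.array([[f["fx"],0,f["cx"]],[0,f["fy"],f["cy"]],[0,0,1]],float)
    T=np.linalg.inv(np.array(f["cam_to_world"])); c=(T[:3,:3]@np.array(P,float).T).T+T[:3,3]
    return cv2.projectPoints(c*[1,-1,-1],np.zeros(3),np.zeros(3),K,np.array(f["D"],float))[0][:,0]
E
python3 - <<'E'
from h import *
import pickle
F={n:grab(n,f"pics/{n}0.png") for n in("scene","top")}
pickle.dump(F,open("f0.pkl","wb"))
for n in F: print(n,np.round(F[n]["cam_to_world"],3),F[n]["fx"])
s=readout.read_state();print(s["position"],s["orientation"],s["ft_force"],s["t"])
E
```

```text
scene [[-8.96000e-01  2.22000e-01 -3.85000e-01  8.13010e+01]
 [-4.44000e-01 -4.71000e-01  7.62000e-01  6.95242e+02]
 [-1.20000e-02  8.53000e-01  5.21000e-01  7.37598e+02]
 [ 0.00000e+00  0.00000e+00  0.00000e+00  1.00000e+00]] 464.5210472533325
top [[ 2.000000e-03  9.880000e-01 -1.560000e-01  3.643130e+02]
 [-1.000000e+00 -1.000000e-03 -2.000000e-02 -1.797110e+02]
 [-2.000000e-02  1.560000e-01  9.880000e-01  1.261798e+03]
 [ 0.000000e+00  0.000000e+00  0.000000e+00  1.000000e+00]] 447.7368715209381
[ 205.02931723 -536.6163167   230.38414524] [ 9.83410658e-01  1.81391024e-01  2.79663176e-05 -8.79201224e-04] [-0.33401515  0.14799854 -0.16229457] 0.1
```

View pics/scene0.png

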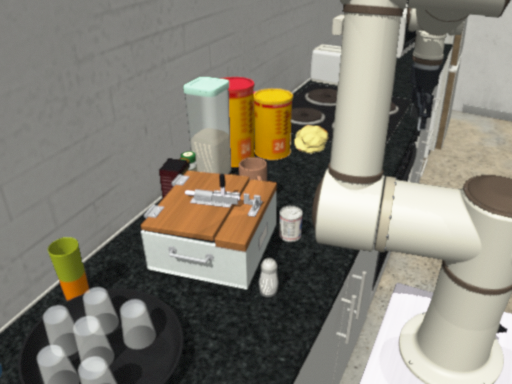

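View pics/top0.png

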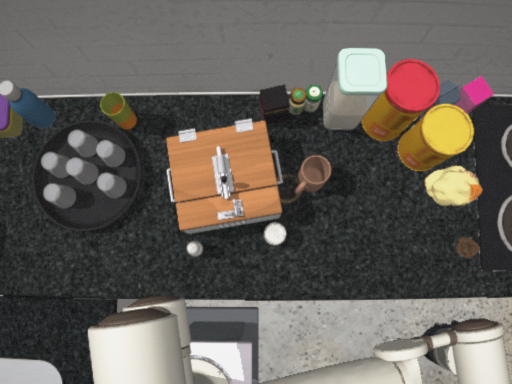

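Both views show the bin (top about 225,175; scene about 210,220) with its front toward the robot. The mug is at top (313,173), the shaker at (195,248) and the tin at (275,233). Next I'll enlarge the bolt area.

Run:
```python
import cv2,numpy as np
a=cv2.imread("pics/top0.png")[110:240,155:295]; b=cv2.imread("pics/scene0.png")[160:290,135:285]
a=cv2.resize(a,(400,371),interpolation=cv2.INTER_CUBIC)
b=cv2.resize(b,(400,347),interpolation=cv2.INTER_CUBIC)
b=cv2.copyMakeBorder(b,0,24,0,0,cv2.BORDER_CONSTANT)
cv2.imwrite("pics/crop0.png",np.hstack([a,b]))
```

```text
(no output)
```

View pics/crop0.png

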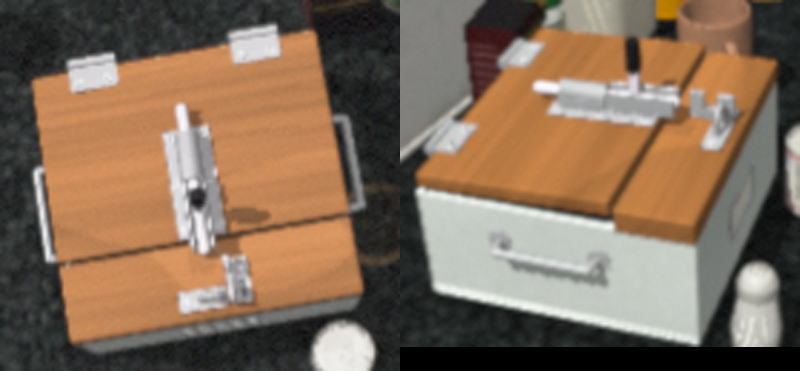

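Run:
```python
from h import *
import pickle
F=pickle.load(open("f0.pkl","rb"))
def comp(f,m,x0,y0,x1,y1):
    r=np.zeros_like(m);r[y0:y1,x0:x1]=m[y0:y1,x0:x1];return r
# wood
for n,box in(("top",(160,115,285,235)),("scene",(140,165,285,255))):
    f=F[n];hsv=cv2.cvtColor(f["color"],cv2.COLOR_RGB2HSV)
    m=cv2.inRange(hsv,(5,110,70),(20,255,255)); m=comp(f,m,*box)
    m=cv2.morphologyEx(m,cv2.MORPH_OPEN,np.ones((3,3)));m=cv2.morphologyEx(m,cv2.MORPH_CLOSE,np.ones((9,9)))
    c=max(cv2.findContours(m,0,1)[0],key=cv2.contourArea)[:,0]
    W=np.array([plane(f,u,v,140.)[:2] for u,v in c],np.float32)
    (cx,cy),(w,h),a=cv2.minAreaRect(W); print(n,"rect",cx,cy,w,h,a)
    print(np.round(cv2.boxPoints(((cx,cy),(w,h),a))))
    g=cv2.inRange(hsv,(0,0,0),(180,255,60)); 
    g=comp(f,g,*((215,170,232,185) if n=="top" else (215,170,230,200)))
    ys,xs=np.nonzero(g);print("dark",len(xs),xs.mean(),ys.mean(),xs.min(),xs.max(),ys.min(),ys.max())
```

```text
top rect 594.0421752929688 -88.73728942871094 247.39271545410156 265.9748229980469 9.947867393493652
[[ 449.   21.]
 [ 495. -241.]
 [ 739. -198.]
 [ 693.   64.]]
dark 17 223.7058823529412 179.05882352941177 222 225 177 181
scene rect 595.48681640625 -108.68696594238281 257.1800231933594 346.839111328125 9.879525184631348
[[ 439.   40.]
 [ 499. -302.]
 [ 752. -257.]
 [ 692.   84.]]
dark 47 221.91489361702128 180.0212765957447 220 224 174 186
```

Run:
```python
from h import *
import pickle
F=pickle.load(open("f0.pkl","rb"))
y=np.radians(9.92);ex=np.array([np.cos(y),np.sin(y),0]);ey=np.array([-ex[1],ex[0],0]);O=np.array([599.,-87.9,0])
B=lambda p:np.array([(p-O)@ex,(p-O)@ey,p[2]])
P,e=tri(F["top"],(223.7,179.06),F["scene"],(221.9,180));print("grip",P,e,B(P))
for q in [(-25,0,164+42),(-25,0,222),(-111.5,0,167),(-130,132,140),(-130,-132,140)]:
    w=O+q[0]*ex+q[1]*ey+[0,0,q[2]];print(q,np.round(w,1),[np.round(proj(F[n],[w])[0],1) for n in F])
for u,v in [(237,257),(237,303),(200,298),(180,300),(197,195)]:
    print((u,v),B(plane(F["top"],155+u/2.857,110+v/2.854,160.)))
for n,u,v in(("mug",313,173),("mill",195,248),("tin",275,233)):print(n,B(plane(F["top"],u,v,80.)),plane(F["top"],u,v,80.))
s=readout.read_state();from scipy.spatial.transform import Rotation as R
print(R.from_quat(s["orientation"]).as_matrix().round(3),s["q"])
```

```text
grip [567.8320891  -96.84992098 203.84918326] 0.26595380679140357 [-32.24375666  -3.44672476 203.84918326]
(-25, 0, 206) [574.4 -92.2 206. ] [array([218.3, 179.5]), array([221.8, 176.3])]
(-25, 0, 222) [574.4 -92.2 222. ] [array([218. , 173.4]), array([221.2, 175. ])]
(-111.5, 0, 167) [ 489.2 -107.1  167. ] [array([254.6, 199.2]), array([228.7, 213.3])]
(-130, 132, 140) [448.2  19.7 140. ] [array([245.3, 244. ]), array([179. , 230.6])]
(-130, -132, 140) [ 493.7 -240.3  140. ] [array([276.5, 182.4]), array([282.2, 212.8])]
(237, 257) [-81.85060519 -27.91019733 160.        ]
(237, 303) [-121.58788756  -21.2116574   160.        ]
(200, 298) [-111.7730558     9.70767381  160.        ]
(180, 300) [-110.51508168   27.12026306  160.        ]
(197, 195) [-21.46377633  -2.41050061 160.        ]
mug [ -32.26841835 -237.54518577   80.        ] [ 608.13663042 -327.45268333   80.        ]
mill [-176.30133283  106.67362344   80.        ] [406.95752341 -13.19317914  80.        ]
tin [-173.30881862 -107.97078279   80.        ] [ 446.88272404 -224.11296157   80.        ]
[[ 0.934  0.357 -0.   ]
 [ 0.357 -0.934  0.002]
 [ 0.    -0.002 -1.   ]] [-1.41610559e+00  1.59029463e-01  1.59811991e+00  7.31620627e-06
  1.38620256e+00 -2.10112264e-01]
```

Call:
jog_arm:
  steps:
    - [6, 4, -2.3, -1, -1.3]
    - [6, 8.3, -4.7, -2, -2.7]
    - [6, 12.4, -7, -3, -4]
    - [6, 16.5, -9.4, -3, -5.3]
    - [6, 20.7, -11.7, -3, -6.6]
    - [6, 24.8, -14, -3, -7.9]
    - [6, 29, -16.4, -3, -9.2]
    - [6, 33, -18.7, -3, -10.6]
    - [6, 37.2, -21, -3, -11.9]
    - [6, 41.3, -23.4, -3, -13.2]
    - [6, 45.5, -25.8, -3, -14.5]
    - [6, 49.6, -28.1, -3, -15.8]
  newtons: 30

```text
t: 1.3
position: [569.0, -95.7, 260.9]
orientation: [0.642, 0.767, -0.0, -0.0]
ft_force: [-0.0, -0.3, 0.9]
gripper_width: 0.704
gripper_force: 0.0
```

Call:
jog_arm:
  steps:
    - [6, 0, 0, 0, 0]
    - [6, 0, 0, 0, 0]

```text
t: 1.5
position: [568.2, -96.8, 260.5]
orientation: [0.643, 0.766, -0.0, -0.001]
ft_force: [0.2, 1.0, 0.4]
gripper_width: 0.699
gripper_force: 0.0
```

```bash
cat >> h.py <<'E'
from scipy.spatial.transform import Rotation as R
y_=np.radians(9.92);ex=np.array([np.cos(y_),np.sin(y_),0]);ey=np.array([-ex[1],ex[0],0]);O=np.array([599.,-87.9,0])
B=lambda p:np.array([(p-O)@ex,(p-O)@ey,p[2]])
def st():
    s=readout.read_state();M=R.from_quat(s["orientation"]).as_matrix();p=np.array(s["position"]);f=np.array(s["ft_force"])
    print("t",s["t"],"bin",B(p).round(1),"F",np.round([f@ex,f@ey,f[2]],1),"w",s["gripper_width"],"gf",s["gripper_force"],"toolx/y in bin",M[:,0]@ex.round(3),M[:,0]@ey.round(3),M[:,2].round(3));return s,M
E
python3 - <<'E'
from h import *
s,M=st(); print(M.round(3),s["position"])
f=grab("scene","pics/s1.png");a=f["color"][130:290,135:335,::-1];cv2.imwrite("pics/s1c.png",cv2.resize(a,(750,600),interpolation=cv2.INTER_CUBIC))
E
```

```text
t 1.5 bin [-31.9  -3.5 260.5] F [0.4 1.  0.4] w 0.6991926641210634 gf 0.0 toolx/y in bin -0.0014944810971996708 0.999903308819307 [-0.002  0.    -1.   ]
[[-0.173  0.985 -0.002]
 [ 0.985  0.173  0.   ]
 [ 0.    -0.002 -1.   ]] [568.17387174 -96.80998794 260.54104565]
```

View pics/s1c.png

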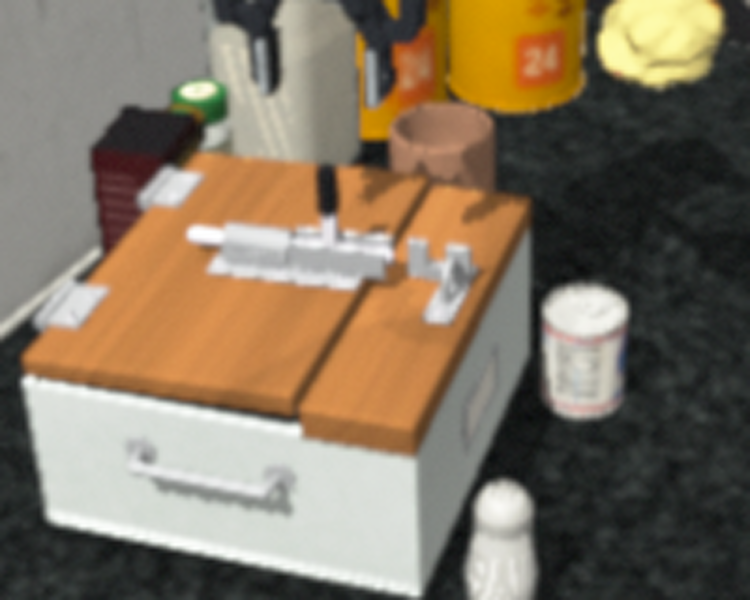

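The gripper stands above the upright handle (crop 328,190), with the fingers before and behind it. The two plate horns show at crop (417,250) and (458,255), with the notch between them near (437,258). I'll go down and grip.

Call:
jog_arm:
  steps:
    - [6, 0, 0, 3, 0]
    - [6, 0, 0, 5.5, 0]
    - [6, 0, 0, 6.7, 0]
    - [4, 0, 0, 6.7, 0]
    - [0, 0, 0, 6.7, 0]
    - [0, 0, 0, 6.7, 0]
    - [0, 0, 0, 6.7, 0]
    - [0, 0, 0, 6.7, 0]
    - [0, 0, 0, 6.7, 0]
    - [0, 0, 0, 6.7, 0]
  newtons: 30

```text
t: 2.55
position: [568.5, -98.1, 194.9]
orientation: [0.643, 0.766, -0.0, 0.001]
ft_force: [0.6, -2.0, 0.5]
gripper_width: 0.145
gripper_force: 29.1
```

Run:
```python
from h import *
import pickle
st()
f=pickle.load(open("f0.pkl","rb"))["scene"]
for u,v in((408,240),(428,245),(448,248),(468,255),(437,262)):
    o,d=ray(f,135+u/3.75,130+v/3.75)
    t=(-14.5-(o-O)@ey)/(d@ey);print((u,v),B(o+t*d).round(1))
```

```text
t 2.55 bin [-31.8  -4.8 194.9] F [ 0.2 -2.   0.5] w 0.14547412714429891 gf 29.109130461183668 toolx/y in bin 3.231717134779431e-05 0.9999038875627705 [ 0.001 -0.001 -1.   ]
(408, 240) [-80.9 -14.5 167.3]
(428, 245) [-93.9 -14.5 165.8]
(448, 248) [-106.8  -14.5  165.7]
(468, 255) [-119.7  -14.5  162.7]
(437, 262) [-99.5 -14.5 154.2]
```

Call:
jog_arm:
  steps:
    - [0, 0, 0, 0.3, 0]
    - [0, 0, 0, 0.5, 0]
    - [0, 0, 0, 0.7, 0]
    - [0, 0, 0, 0.8, 0]
    - [0, 0, 0, 0.8, 0]

```text
t: 3.05
position: [570.2, -98.1, 189.3]
orientation: [0.643, 0.765, 0.001, 0.003]
ft_force: [-0.7, 0.1, 12.1]
gripper_width: 0.145
gripper_force: 29.5
```

```bash
python3 -c "
from h import *
st()"
```

```text
t 3.05 bin [-30.2  -5.1 189.3] F [-0.7  0.2 12.1] w 0.14467894172629442 gf 29.51242013834417 toolx/y in bin 5.8693531014849736e-05 0.9999016514988227 [ 0.005 -0.001 -1.   ]
```

Call:
jog_arm:
  steps:
    - [0, 0, -0.4, 0, 0]
    - [0, 0, -0.8, 0, 0]
    - [0, 0, -1.2, 0, 0]
    - [0, 0, -1.6, 0, 0]
    - [0, 0, -2, 0, 0]
    - [0, 0, -2.4, 0, 0]
    - [0, 0, -2.8, 0, 0]
    - [0, 0, -3.1, 0, 0]
    - [0, 0, -3.3, 0, 0]
    - [0, 0, -3.3, 0, 0]

```text
t: 4.05
position: [538.0, -103.7, 189.3]
orientation: [0.643, 0.765, 0.002, 0.003]
ft_force: [0.5, -0.2, 11.4]
gripper_width: 0.148
gripper_force: 29.5
```

```bash
python3 -c "
from h import *
st();f=grab('scene','pics/s2.png');a=f['color'][160:240,185:285,::-1];cv2.imwrite('pics/s2c.png',cv2.resize(a,(750,600),interpolation=cv2.INTER_CUBIC))"
```

```text
t 4.05 bin [-62.9  -5.1 189.3] F [ 0.4 -0.3 11.4] w 0.14755066384433924 gf 29.49143067933619 toolx/y in bin 0.0001832948521679256 0.9999010868009957 [ 0.007 -0.001 -1.   ]
```

View pics/s2c.png

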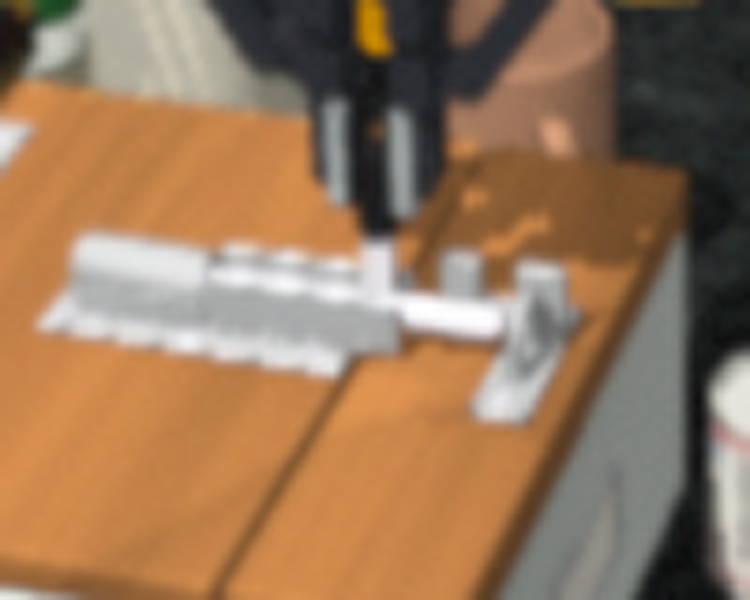

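The lid is down flush and the bolt tip (crop 505,315) is just at the staple opening (540,310). I'll slide on slowly.

Call:
jog_arm:
  steps:
    - [0, 0, -0.2, 0, 0]
    - [0, 0, -0.4, 0, 0]
    - [0, 0, -0.6, 0, 0]
    - [0, 0, -0.8, 0, 0]
    - [0, 0, -0.8, 0, 0]

```text
t: 4.6
position: [530.1, -105.1, 189.3]
orientation: [0.643, 0.765, 0.002, 0.003]
ft_force: [1.0, 0.3, 10.1]
gripper_width: 0.148
gripper_force: 29.5
```

```bash
python3 -c "
from h import *
st()"
```

```text
t 4.6 bin [-70.8  -5.1 189.3] F [ 1.   0.1 10.1] w 0.14828515412139942 gf 29.49374000541866 toolx/y in bin 0.00014594404389563695 0.999901154463178 [ 0.007 -0.001 -1.   ]
```

Call:
jog_arm:
  steps:
    - [0, 0, -0.2, 0, 0]
    - [0, 0, -0.4, 0, 0]
    - [0, 0, -0.6, 0, 0]
    - [0, 0, -0.8, 0, 0]
    - [0, 0, -0.9, 0, 0]
    - [0, 0, -0.9, 0, 0]

```text
t: 5.2
position: [521.4, -106.6, 189.3]
orientation: [0.643, 0.765, 0.002, 0.003]
ft_force: [0.6, -0.0, 11.4]
gripper_width: 0.147
gripper_force: 29.5
```

```bash
python3 -c "
from h import *
st()"
```

```text
t 5.2 bin [-79.7  -5.1 189.3] F [ 0.6 -0.1 11.4] w 0.14672662638014247 gf 29.495630795136094 toolx/y in bin 0.00010954629532779745 0.9999009540624256 [ 0.007 -0.001 -1.   ]
```

Call:
jog_arm:
  steps:
    - [0, -0.2, 0, -0.1, 0]
    - [0, -0.5, 0, 0, 0]
    - [0, -0.8, 0, 0.1, 0]
    - [0, -1.1, 0, 0.2, 0]
    - [0, -1.4, 0, 0.4, 0]
    - [0, -1.7, 0, 0.6, 0]
    - [0, -2, 0, 0.8, 0]
    - [0, -2.1, 0, 0.9, 0]
    - [0, -2.1, 0, 0.9, 0]
  newtons: 20

```text
t: 6.1
position: [524.8, -128.1, 180.5]
orientation: [0.644, 0.765, 0.001, 0.003]
ft_force: [0.3, -2.6, 12.7]
gripper_width: 0.144
gripper_force: 32.0
```

```bash
python3 -c "
from h import *
st()"
```

```text
t 6.1 bin [-80.1 -26.8 180.5] F [-0.2 -2.6 12.7] w 0.14394920728010785 gf 31.95322179235518 toolx/y in bin 0.00037991393174244335 0.9998980897655834 [ 0.006 -0.003 -1.   ]
```

Call:
jog_arm:
  steps:
    - [0, 0, -0.2, -0.1, 0]
    - [0, 0, -0.4, -0.1, 0]
    - [0, 0, -0.6, -0.1, 0]
    - [0, 0, -0.8, -0.1, 0]
    - [0, 0, -1, -0.1, 0]
    - [0, 0, -1.1, -0.1, 0]
    - [0, 0, -1.1, -0.1, 0]

```text
t: 6.8
position: [513.9, -129.6, 180.9]
orientation: [0.644, 0.765, 0.001, 0.003]
ft_force: [1.9, -1.3, 9.5]
gripper_width: 0.146
gripper_force: 31.7
```

```bash
python3 -c "
from h import *
st();f=grab('scene','pics/s3.png');a=f['color'][160:240,185:285,::-1];cv2.imwrite('pics/s3c.png',cv2.resize(a,(750,600),interpolation=cv2.INTER_CUBIC))"
```

```text
t 6.8 bin [-91.  -26.4 180.9] F [ 1.6 -1.6  9.5] w 0.14592237855490872 gf 31.671041110530496 toolx/y in bin 0.00030748157609010684 0.9999000973193152 [ 0.006 -0.002 -1.   ]
```

View pics/s3c.png

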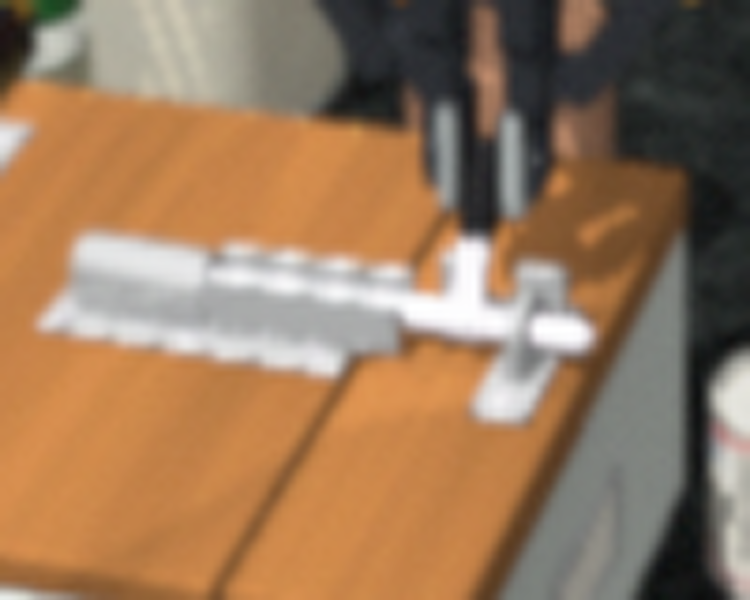

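Lid flush and bolt through the staple (tip 590,332). The stem (470,270) is still by the rear horn (460), and the notch lies ahead at about 497. I'll lean a little more and slide on.

Call:
jog_arm:
  steps:
    - [0, -0.2, -0.1, 0.1, 0]
    - [0, -0.3, -0.2, 0.2, 0]
    - [0, -0.4, -0.3, 0.3, 0]
    - [0, -0.4, -0.4, 0.3, 0]
    - [0, -0.4, -0.4, 0.3, 0]

```text
t: 7.35
position: [510.8, -134.2, 178.0]
orientation: [0.644, 0.765, 0.001, 0.003]
ft_force: [1.4, -0.4, 10.3]
gripper_width: 0.148
gripper_force: 31.2
```

```bash
python3 -c "
from h import *
st()"
```

```text
t 7.35 bin [-94.9 -30.4 178. ] F [ 1.3 -0.7 10.3] w 0.14782950399220976 gf 31.18933972902596 toolx/y in bin 0.00030549320310478944 0.9999000513406069 [ 0.006 -0.002 -1.   ]
```

Call:
jog_arm:
  steps:
    - [0, -0.1, -0.05, 0.1, 0]
    - [0, -0.2, -0.1, 0.2, 0]
    - [0, -0.3, -0.2, 0.3, 0]
    - [0, -0.3, -0.25, 0.3, 0]
    - [0, -0.3, -0.25, 0.3, 0]

```text
t: 7.85
position: [509.0, -138.0, 175.1]
orientation: [0.644, 0.765, 0.001, 0.003]
ft_force: [1.5, -2.9, 10.1]
gripper_width: 0.148
gripper_force: 30.4
```

```bash
python3 -c "
from h import *
st()"
```

```text
t 7.85 bin [-97.3 -33.8 175.1] F [ 1.  -3.1 10.1] w 0.14848275251622095 gf 30.407391982153058 toolx/y in bin 0.0003301799046770095 0.9998969084309829 [ 0.007 -0.003 -1.   ]
```

Call:
jog_arm:
  steps:
    - [0, -0.1, 0, 0.1, 0]
    - [0, -0.2, 0, 0.2, 0]
    - [0, -0.3, 0, 0.3, 0]
    - [0, -0.3, 0, 0.3, 0]

```text
t: 8.25
position: [509.5, -141.1, 171.8]
orientation: [0.644, 0.765, 0.001, 0.003]
ft_force: [2.5, -3.0, 9.4]
gripper_width: 0.148
gripper_force: 29.7
```

```bash
python3 -c "
from h import *
st();f=grab('scene','pics/s4.png');a=f['color'][160:240,185:285,::-1];cv2.imwrite('pics/s4c.png',cv2.resize(a,(750,600),interpolation=cv2.INTER_CUBIC))"
```

```text
t 8.25 bin [-97.4 -37.  171.8] F [ 1.9 -3.4  9.4] w 0.14843571433633893 gf 29.685497833415866 toolx/y in bin 0.00038839823255115745 0.99989645308012 [ 0.006 -0.003 -1.   ]
```

View pics/s4c.png

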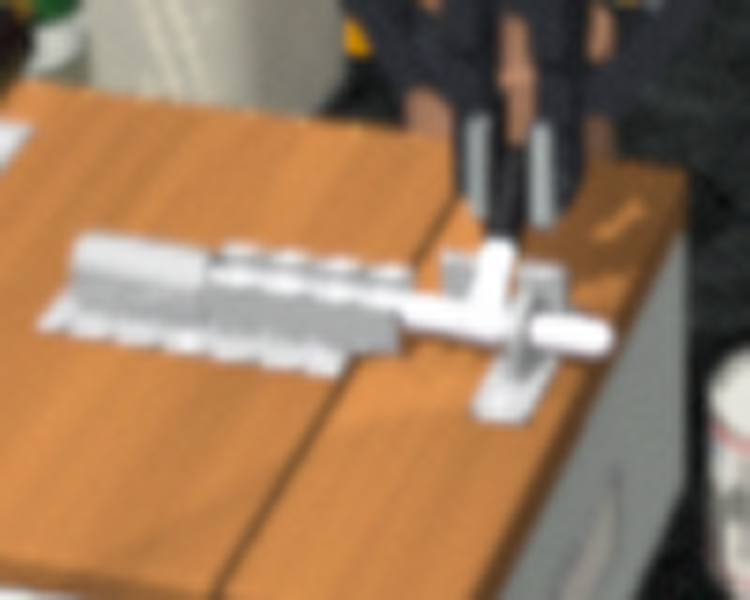

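The stem (495,275) now stands between the horns (460 and 543). I'll swing it further down.

Call:
jog_arm:
  steps:
    - [0, -0.2, 0, 0.15, 0]
    - [0, -0.4, 0, 0.35, 0]
    - [0, -0.5, 0, 0.45, 0]
    - [0, -0.5, 0, 0.45, 0]

```text
t: 8.7
position: [509.7, -145.5, 166.4]
orientation: [0.644, 0.765, 0.001, 0.002]
ft_force: [1.3, -2.0, 4.5]
gripper_width: 0.147
gripper_force: 28.5
```

```bash
python3 -c "
from h import *
st()"
```

```text
t 8.7 bin [-97.9 -41.4 166.4] F [ 0.9 -2.2  4.5] w 0.14661393990281443 gf 28.54806457646191 toolx/y in bin 0.000383984193231379 0.9999012618651435 [ 0.005 -0.002 -1.   ]
```

Call:
jog_arm:
  steps:
    - [0, -0.2, 0, 0.25, 0]
    - [0, -0.4, 0, 0.5, 0]
    - [0, -0.6, 0, 0.75, 0]
    - [0, -0.7, 0, 1, 0]
    - [0, -0.8, 0, 1.15, 0]
    - [0, -0.8, 0, 1.15, 0]

```text
t: 9.3
position: [510.4, -152.6, 153.6]
orientation: [0.644, 0.765, 0.001, 0.001]
ft_force: [6.5, 0.8, 4.1]
gripper_width: 0.146
gripper_force: 27.1
```

```bash
python3 -c "
from h import *
st()"
```

```text
t 9.3 bin [-98.4 -48.4 153.6] F [ 6.5 -0.3  4.1] w 0.14591111632590872 gf 27.05217142472975 toolx/y in bin 0.00024296909082155736 0.9999043852578421 [ 0.003  0.    -1.   ]
```

Call:
jog_arm:
  steps:
    - [3, 0, 0, 0, 0]
    - [4, 0, 0, 0, 0]
    - [4, 0, 0, 0, 0]
    - [4, 0, 0, -2, 0]
    - [4, 0, 0, -4.2, 0]
    - [0, 0.2, 0.1, -4.2, 0]
    - [0, 0.2, 0.1, -4.2, 0]
    - [0, 0.2, 0.1, -4.2, 0]
    - [0, 0.2, 0.1, -4.2, 0]

```text
t: 10.2
position: [509.2, -150.1, 193.9]
orientation: [0.643, 0.766, -0.0, -0.001]
ft_force: [-0.0, -0.9, 0.2]
gripper_width: -0.003
gripper_force: 0.0
```

```bash
python3 -c "
from h import *
st();f=grab('scene','pics/s5.png');a=f['color'][160:240,185:285,::-1];cv2.imwrite('pics/s5c.png',cv2.resize(a,(750,600),interpolation=cv2.INTER_CUBIC))"
```

```text
t 10.2 bin [-99.2 -45.8 193.9] F [-0.2 -0.9  0.2] w -0.002563100577981921 gf 0.0 toolx/y in bin 3.0217248858089167e-05 0.9999032092016661 [-0.002  0.001 -1.   ]
```

View pics/s5c.png

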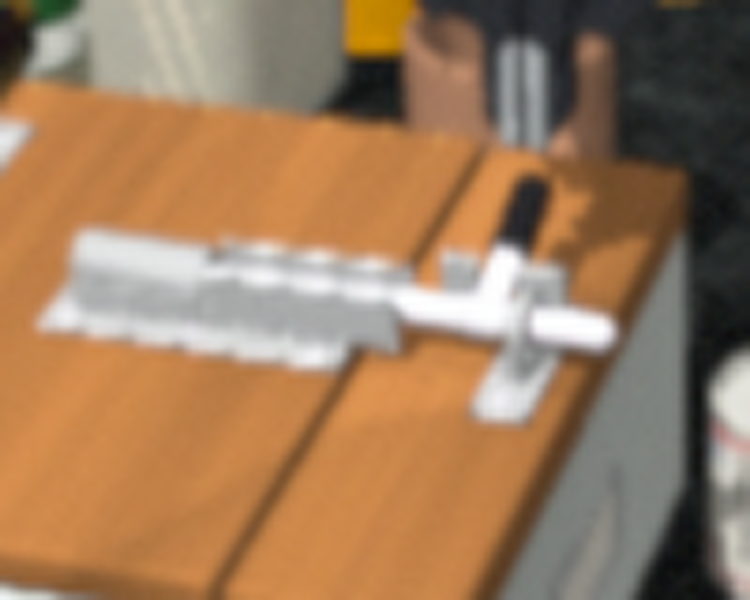

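The handle lies over in the notch (sleeve at 525,210), with the closed fingers above it (522,90) and the lid held. Now I'll push it down gently.

Call:
jog_arm:
  steps:
    - [0, 0, 0, 1, 0]
    - [0, 0, 0, 1.5, 0]
    - [0, 0, 0, 1.9, 0]
    - [0, 0, 0, 2.2, 0]
    - [0, 0, 0, 2.5, 0]
    - [0, 0, 0, 2.8, 0]
    - [0, 0, 0, 3, 0]
    - [0, 0, 0, 3.2, 0]
    - [0, 0, 0, 3.2, 0]

```text
t: 11.15
position: [510.2, -150.7, 164.0]
orientation: [0.643, 0.766, 0.0, 0.0]
ft_force: [-1.2, -0.8, 5.6]
gripper_width: 0.001
gripper_force: 2.4
```

```bash
python3 -c "
from h import *
st()"
```

```text
t 11.15 bin [-98.2 -46.6 164. ] F [-1.3 -0.6  5.6] w 0.0011501158644542503 gf 2.4415935447905213 toolx/y in bin 1.3997783558707272e-05 0.9999042820308316 [ 0.001 -0.001 -1.   ]
```

Call:
jog_arm:
  steps:
    - [0, 0, 0, 0.1, 0]
    - [0, 0, 0, 0.2, 0]
    - [0, 0, 0, 0.2, 0]

```text
t: 11.45
position: [511.1, -150.7, 163.4]
orientation: [0.643, 0.766, 0.001, 0.001]
ft_force: [-1.1, 1.4, 11.8]
gripper_width: 0.002
gripper_force: 5.3
```

Call:
jog_arm:
  steps:
    - [0, 0, 0, -1, 0]
    - [0, 0, 0, -4, 0]
    - [0, 0, 0, -8, 0]
    - [0, 0, 0, -12, 0]
    - [0, -4, 0, -14, 0]
    - [0, -4, 0, -14, 0]
    - [0, -4, 0, -14, 0]

```text
t: 12.15
position: [516.7, -190.1, 301.1]
orientation: [0.644, 0.765, 0.0, -0.0]
ft_force: [0.5, 1.3, 0.0]
gripper_width: -0.001
gripper_force: 0.0
```

```bash
python3 -c "
from h import *
st();f=grab('scene','pics/s6.png');a=f['color'][160:240,185:285,::-1];cv2.imwrite('pics/s6c.png',cv2.resize(a,(750,600),interpolation=cv2.INTER_CUBIC))"
```

```text
t 12.15 bin [-98.7 -86.5 301.1] F [0.7 1.2 0. ] w -0.001470604628177919 gf 0.0 toolx/y in bin 0.0011778246024201616 0.9999034762182758 [-0.     0.001 -1.   ]
```

View pics/s6c.png

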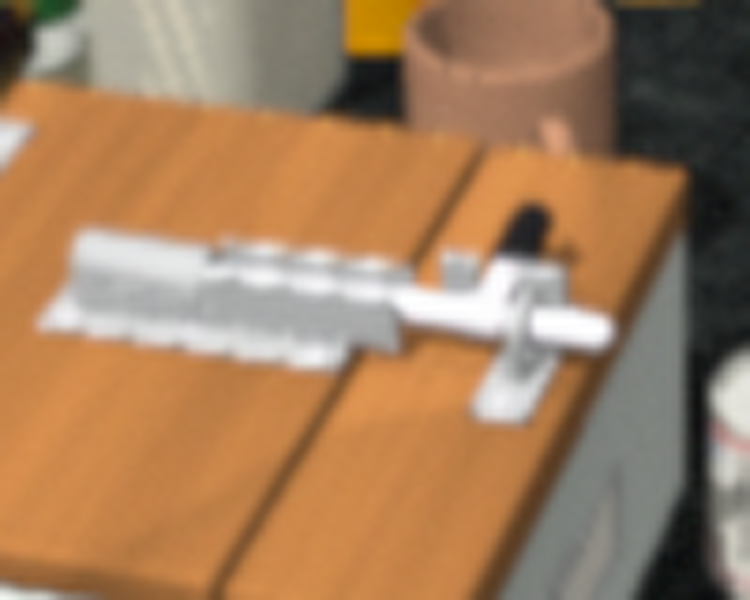

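The handle lies flat in the notch (sleeve at 525,230) against its stop. The bolt is through the staple (tip 600,330), the lid is flush and the mug is untouched, so I'm handing in.

```bash
python3 -c "
from h import *
print(job.sign_off())"
```

```text
the job is handed in; nothing more can be done
None
```

The bin is bolted shut and the job is handed in: the bolt is through the staple, the handle is fully down in its notch, the lid looks flush, and the mug, shaker and tin were never touched. The sign-off gave no verdict.

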